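# Change over the peak gauge station for the next batch

### The arm

A 6-joint arm with a two-finger parallel gripper is mounted at the origin on the work surface. World frame = base frame: x ahead of the robot, y to its left, z up, the work surface at z = 0. Lengths are in m, angles in rad, forces in N, time in s.
With the tool pointing down it reaches from about 0.3 to 0.875 m from the base axis. Payload 6.4 kg.
Tool frame: the origin (TCP) lies between the finger pads; the fingertips stand ctrl.tip_extent ahead of it and the grasp point (between the pads) is the TCP (ctrl.tip_extent is the distance from the TCP to the fingertips, in m); z points along the fingers, y is the line along which they close (so a half turn about z gives the same grasp; the last joint's range is limited). The gripper opens to 85 mm and grips with 20 to 120 N. Pads are 22 mm wide; open, the fingers measure 114 mm over their backs; the gripper's body (76 mm by 85 mm) begins 54 mm behind the grasp point. The pads swing forward as they close: fully open they stand 13 mm farther back than shut.
Start: joints at [1.138, 0.181, 1.607, -0, 1.354, -0.206], TCP at [0.129, 0.56, 0.25] pointing down, gripper open.
Joint ranges: [-2.99, 2.99], [-0.89, 2.07], [0.3, 2.58], [-1.14, 4.28], [0, 2.63], [-3.12, 3.12]. Speed limits (rad/s): [2.57, 2.57, 3.01, 3.14, 3.14, 3.14].

### API

Orientations are given as a unit quaternion [w, x, y, z].
In Python, from bench import ctrl gives the robot as it stands.
- The arm moves only by the tool send_rows, never from a script. Its arguments are lists of equal length, an entry for each row: "dr": the turn, a rotation vector about the tool's x, y, z in units of 6 degrees (1.0 is 6 degrees), a list of three; "xyz": the shift along the tool's x, y, z in cm, a list of three; "jaw": the opening in per cent of the stroke, from 0 (shut) to 100 (fully open). In form: {"dr": [[wx, wy, wz], ...], "xyz": [[dx, dy, dz], ...], "jaw": [jaw, ...]}. A call has exactly 8 rows; each row is the pose to reach, as a shift and turn from the pose commanded when the call began, along the tool's axes at that moment; what a row does not reach only later rows make up. A row lasts 1/8 s, in which the tool goes at most 62.5 mm and 10.7 degrees, less where a joint would pass 70% of its speed; a pose out of reach is approached as far as the arm can. A call with a gripper value outside its range is refused whole. The fingers move at their own pace and stop on an object; the grip force is fixed at half the most. Time passes only in rows, so rows that repeat a pose let the fingers close, or fill a call up. It gives the time, the measured TCP pose, the force, the opening and the grip force at its end, in the units of the state.
- ctrl.get_obs(): the state, without advancing time (a new reading comes with each control period).
- ctrl.camera(name): name is "scene" or "side" or "wrist"; returns the picture (400x640x3 uint8, red, green, blue); there is no depth.
- ctrl.calibration(name): a dict with "camera_matrix" (3x3 intrinsics, pixels), "world_from_camera" (4x4, takes a point from camera to world coordinates). Camera axes: x right, y up, looking along -z (the intrinsics and any distortion apply to the point x, -y, -z); pixel columns grow to the right and rows downward; lengths in m; the calibration is good to about 2 mm. The wrist camera is an equidistant fisheye: a pixel r from the principal point sees the ray r / f radians off the axis. A picture is of the moment at which its call begins: read the wrist's pose just before it. calibration takes no time and is no camera call; for the wrist camera it gives the pose at the moment of the call.
- ctrl.hand_in(): hands the job in; it is judged then, once.
The state is a dict: "time_s": time; "q": joint angles; "dq": joint speeds; "joint_efforts": joint torques, N m; "eef_pos": TCP position; "eef_rot": TCP orientation; "wrist_force": force on the tool from outside, world axes, zero at the start; "torque": the same for the moment, N m; "opening": opening from 0.0 (shut) to 1.0 (fully open); "grasp_force": force on a finger pad.
Only numpy, scipy, OpenCV 4.12 (cv2) and the standard library are available. Lean on these libraries where they do the work, as an engineer would, in place of code of your own. Each camera call takes 0.05 s, during which the arm holds its last target. There are 200 camera calls.

### The job

Get the measuring station ready for the next batch: first lift the measured aluminium housing off the bed and stand it upright in the tray bay with the yellow pad; then turn the black knob of the gauge anticlockwise until the red peak hand is fully back at its zero stop (the green mark); then lay the blue keyhole plate flat on the bed with its entry holes over the two brass screw heads and slide it towards its yellow-striped edge until the screws reach the ends of the slots, so that it is locked. Let go of everything, and do not shove or knock over the other parts and tools on the bench.

Things in the scene. Friction and masses are not known exactly. Their poses are not given: they have to be found in the camera images.
- housing_mid (a point): Measured housing, loose on the bed, aluminium, about 0.4 kg, 100 mm tall: round fluted foot, 44 mm diameter, to 35 mm; block from 35 to 80 mm, 56 mm along its x, 44 mm along its y; ears 12 mm thick at its two x ends up to 100 mm. Grasp the block across y (44 mm). Point on its axis, 50 mm above its underside; z up. Any yaw in the bay.
- free_bay: Yellow pad, 66 x 66 x 2 mm, fixed in the tray's one free bay (any of the three). Origin: centre of its underside, which lies 4 mm above the bench; x, y along the tray's. The housing stands on it, centred within 15 mm.
- tray: Grey tray, fixed, left or right of the bed: 88 mm (x) by 246 mm (y), walls 4 mm thick, 20 mm high; three bays in a row along y, 81 mm apart, each about 80 mm (x) by 77 mm (y) inside, floor 4 mm thick. Origin: centre of its underside.
- done_a_mid (a point): Bystander: identical housing, loose, in another bay, its x roughly along the tray's y. Point as for the housing. Leave it.
- done_b_mid (a point): Bystander: identical housing, loose, in another bay, its x roughly along the tray's y. Point as for the housing. Leave it.
- gauge: Green wedge console, fixed, left or right of the bed: 180 mm deep (x, away from the robot), 170 mm wide (y), 20 mm high at its near edge, 146 mm at its far edge; its top slopes at 35 degrees and faces the robot. Origin: centre of its underside.
- dial: Round white dial, 140 mm diameter, on the console's sloping top. Origin at its centre on the slope, 83 mm above the bench; z out of the face, 35 degrees from vertical, leaning to the robot; x up the slope; y to the left. The dial's face is 6 mm along z from the origin. Brass stop pin and green mark at zero.
- knob_grip (a point): Grip point of the black knob, on its axis, 31 mm above the dial's face (37 mm along z from the dial's origin). Knob: disc 44 mm diameter, 6 mm high; on it a bar 42 mm long, 14 mm wide, rising to 42 mm above the face. Frame turns with the knob: x along the bar towards the red hand, y across the 14 mm, z out of the dial.
- peak_knob (a joint): Angle of knob and red hand, rad: 0 at the hard zero stop, growing clockwise as seen facing the dial; starts between 1.0 and 2.4. At q the hand points 135 degrees minus q anticlockwise from the dial's x. To reset turn anticlockwise (right-handed about the dial's z) by q. Friction 0.04 N m, no spring: stays where left.
- plate_grip (a point): Loose blue keyhole plate, about 0.3 kg, flat on the bench in front of the bed: 70 mm (x) by 116 mm (y), 6 mm thick, yellow stripe on its +x edge. On its middle a block, 24 mm (x) by 40 mm (y), rises to 42 mm above the plate's underside: grasp it across x (24 mm). Point on the centre, 30 mm above the plate's underside; z up.
- plate: The plate itself; origin at the centre of its underside, axes as plate_grip. Keyholes at y = +38 and -38 mm: entry 21 mm wide centred at x = +10 mm, from it a slot 11 mm wide runs to -x; at the slot's end the screw's centre is at x = -10 mm.
- bed: Grey bed, fixed, 130 mm (x, away from the robot) by 150 mm (y), 20 mm high; origin at centre of underside. Upright screws at x = 0, y = +38, -38 mm: shank 8 mm; brass head 16 mm diameter, its underside 7.5 mm and top 13 mm above the bed. With plate x along bed x, the plate's centre is at bed x = -10 mm as the heads enter, +10 mm when locked.
- oil_bottle: Bystander: white bottle, red cap, 56 mm diameter, 130 mm tall, loose behind the bed on the left; origin at the centre of its underside.
- grease_tin: Bystander: blue tin, 68 mm diameter, 60 mm tall, loose behind the bed on the right; origin at the centre of its underside.
- wrench: Bystander: steel wrench lying loose near the robot on the right; origin near its middle, on the underside.
- brush: Bystander: hand brush lying loose near the robot on the left; origin near its middle, on the underside.

How it is judged:
On the way, in this order (a step that is already met when the one before it is completed fails the run):
1. the housing stands upright and released on the yellow pad in the free bay (horizontal distance between housing_mid and free_bay below 0.016 m and z of housing_mid in the frame of free_bay between 0.049 and 0.055 m and angle between housing_mid's own z axis and vertical below 0.1 rad and contact force between the fingers and housing below 0.5 N and linear speed of housing below 0.03 m/s), for 0.2 s.
2. the peak knob is turned back to its zero stop (value of joint peak_knob below 0.08 rad), for 0.2 s.
3. the keyhole plate lies flat on the bed, the screw heads through its entries, not yet slid home (z of plate_grip in the frame of bed between 0.047 and 0.0525 m and y of bed in the frame of plate_grip between -0.0035 and 0.0035 m and angle between the x axis of plate_grip and the x axis of bed, either way round below 0.06 rad and angle between plate_grip's own z axis and vertical below 0.06 rad and x of bed in the frame of plate_grip between -0.004 and 0.015 m), for 0.1 s.
4. the plate is slid until the screws are at the ends of the slots (z of plate_grip in the frame of bed between 0.047 and 0.0525 m and y of bed in the frame of plate_grip between -0.0035 and 0.0035 m and angle between the x axis of plate_grip and the x axis of bed, either way round below 0.06 rad and angle between plate_grip's own z axis and vertical below 0.06 rad and x of bed in the frame of plate_grip between -0.0125 and -0.0075 m and linear speed of plate below 0.03 m/s), for 0.2 s.
At the end, for the whole second after the job is handed in: Housing upright (0.1 rad), at rest on the yellow pad, axis within 16 mm of its centre; knob within 0.08 rad of the zero stop; plate flat on the bed (2.5 mm), within 3.5 mm sideways and 0.06 rad of the bed's x, within 2.5 mm of the locked position (screws at the slots' ends); all released (all of step 1 and all of step 4 and value of joint peak_knob below 0.08 rad and velocity of joint peak_knob below 0.05 rad/s); the robot touches nothing.
It fails at once if a measured housing in the tray is shoved more than 25 mm or tipped (distance of any of done_a_mid, done_b_mid from where it was at the start of the episode above 0.025 m or angle between any of done_a_mid, done_b_mid's own z axis and vertical above 0.35 rad).
It fails at once if the bottle, tin, wrench or brush is shoved more than 40 mm or the bottle or tin is tipped (distance of any of oil_bottle, grease_tin, wrench, brush from where it was at the start of the episode above 0.04 m or angle between any of oil_bottle, grease_tin's own z axis and vertical above 0.5 rad).
It also fails if it takes over 72 s, if anything falls off the work surface, if the arm or the gripper's body presses on something with over 40 N, if the wrist force passes 120 N, or if a joint passes its speed limit or range.

## Working session

There is one attempt and no reset: what is moved stays moved. The work goes in short steps, Python scripts to look and compute and a tool call to move; the robot and the scene stay as the last step left them, time stands still between calls to the robot, and variables do not carry over. Pictures are saved under pics/ and viewed, at most 10 in all, crops included, and the job is handed in when it is done.

Besides the shell and the picture viewer there is one more tool, called after "Request:" as a command line: name --argument value ..., lists and objects as JSON in quotes. send_rows: Moves the arm, as the interface text tells. Its arguments: {"type":"object","properties":{"dr":{"type":"array","items":{"type":"array","items":{"type":"number"}}},"xyz":{"type":"array","items":{"type":"array","items":{"type":"number"}}},"jaw":{"type":"array","items":{"type":"number"}}},"required":["dr","xyz","jaw"]}

```bash
mkdir -p pics; ls; python3 - <<'E'
from bench import ctrl
import cv2,numpy as np
np.set_printoptions(precision=4,suppress=True)
o=ctrl.get_obs(); print(o['time_s'],o['eef_pos'],o['eef_rot'],ctrl.tip_extent)
for n in('scene','side','wrist'):
    c=ctrl.calibration(n); print(n,{k:np.array(v) for k,v in c.items()})
    cv2.imwrite(f'pics/{n}0.png',ctrl.camera(n)[:,:,::-1])
E
```

```text
pics
0.0 [0.129  0.5598 0.2494] [-0.0003  0.1131  0.9936 -0.0009] 0.019
scene {'camera_matrix': array([[416.287 ,   0.    , 315.3591],
       [  0.    , 416.287 , 192.7733],
       [  0.    ,   0.    ,   1.    ]]), 'world_from_camera': array([[-0.3344, -0.7895,  0.5147,  1.0525],
       [ 0.9424, -0.2812,  0.1811,  0.161 ],
       [ 0.0017,  0.5456,  0.838 ,  0.9745],
       [ 0.    ,  0.    ,  0.    ,  1.    ]])}
side {'camera_matrix': array([[367.7598,   0.    , 315.0375],
       [  0.    , 367.7598, 195.1008],
       [  0.    ,   0.    ,   1.    ]]), 'world_from_camera': array([[ 0.8985,  0.3233, -0.297 ,  0.2084],
       [-0.4389,  0.6724, -0.596 , -0.6685],
       [ 0.007 ,  0.6659,  0.746 ,  0.9422],
       [ 0.    ,  0.    ,  0.    ,  1.    ]])}
wrist {'camera_matrix': array([[309.7069,   0.    , 320.4633],
       [  0.    , 309.7069, 202.3895],
       [  0.    ,   0.    ,   1.    ]]), 'world_from_camera': array([[ 0.2251, -0.9263, -0.3021,  0.0512],
       [ 0.9743,  0.2134,  0.0716,  0.5795],
       [-0.0018, -0.3105,  0.9506,  0.3734],
       [ 0.    ,  0.    ,  0.    ,  1.    ]])}
```

View pics/scene0.png

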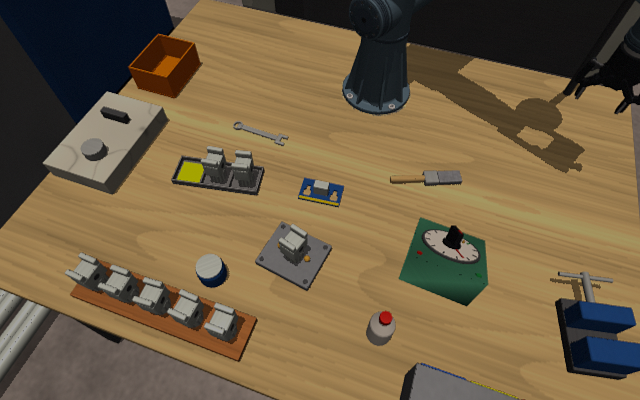

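View pics/side0.png

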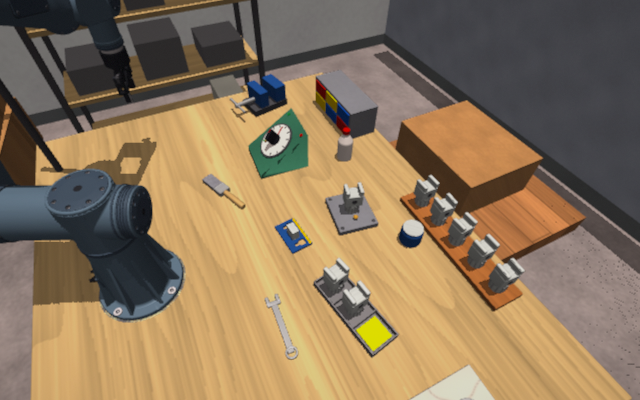

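```bash
cat >h.py <<'E'
from bench import ctrl
import cv2,numpy as np
from scipy.spatial.transform import Rotation as R
np.set_printoptions(precision=4,suppress=True)
def snap(n,f=None):
    c=ctrl.calibration(n); im=ctrl.camera(n)
    if f: cv2.imwrite('pics/'+f,im[:,:,::-1])
    return im,c
def rays(n,c,px):
    K=np.array(c['camera_matrix']);T=np.array(c['world_from_camera'])
    p=(np.atleast_2d(px).astype(float)-K[:2,2])/K[0,0]
    if n=='wrist':
        t=np.linalg.norm(p,axis=1,keepdims=True)+1e-12
        d=np.hstack([p/t*np.sin(t),np.cos(t)])
    else: d=np.hstack([p,np.ones((len(p),1))])
    return T[:3,3],(d*[1,-1,-1])@T[:3,:3].T
def onz(n,c,px,z):
    o,d=rays(n,c,px); return o+d*((z-o[2])/d[:,2])[:,None]
def cross(*rs):
    A=sum((np.eye(3)-np.outer(d,d)/(d@d)) for o,d in rs); b=sum((np.eye(3)-np.outer(d,d)/(d@d))@o for o,d in rs)
    return np.linalg.solve(A,b)
def proj(n,c,P):
    K=np.array(c['camera_matrix']);T=np.array(c['world_from_camera'])
    q=(np.atleast_2d(P)-T[:3,3])@T[:3,:3]*[1,-1,-1]
    if n=='wrist':
        r=np.linalg.norm(q[:,:2],axis=1,keepdims=True); p=q[:,:2]/(r+1e-12)*np.arctan2(r,q[:,2:])
    else: p=q[:,:2]/q[:,2:]
    return p*K[0,0]+K[:2,2]
def mask(im,lo,hi):
    return cv2.inRange(cv2.cvtColor(im,cv2.COLOR_RGB2HSV),np.array(lo),np.array(hi))
def rectz(n,c,m,z,near=None):
    """largest (or nearest to a pixel) contour in mask -> minAreaRect on plane z"""
    cs=[k for k in cv2.findContours(m,cv2.RETR_EXTERNAL,cv2.CHAIN_APPROX_NONE)[0] if cv2.contourArea(k)>25]
    k=max(cs,key=cv2.contourArea) if near is None else min(cs,key=lambda k:np.linalg.norm(k.mean((0,1))-near))
    P=onz(n,c,k[:,0],z); r=cv2.minAreaRect((P[:,:2]*1000).astype(np.float32))
    return np.array(r[0])/1000,np.array(r[1])/1000,r[2]
def move_to(p,rot):
    """units for send_rows from current measured pose to world p, rot (Rotation)"""
    o=ctrl.get_obs();q=o['eef_rot'];r0=R.from_quat([q[1],q[2],q[3],q[0]])
    print('xyz cm',r0.inv().apply(np.array(p)-o['eef_pos'])*100,'dr',np.degrees((r0.inv()*rot).as_rotvec())/6)
def down(yaw):
    """tool down, closing line (tool y) at angle yaw in the world; the half turn nearest to now"""
    o=ctrl.get_obs();q=o['eef_rot'];r0=R.from_quat([q[1],q[2],q[3],q[0]]);best=None
    for k in(0,np.pi):
        a=yaw+k;y=np.array([np.cos(a),np.sin(a),0]);z=np.array([0,0,-1.]);r=R.from_matrix(np.column_stack([np.cross(y,z),y,z]))
        m=(r0.inv()*r).magnitude()
        if best is None or m<best[0]:best=(m,r)
    return best[1]
E
python3 - <<'E'
from h import *
for n in('scene','side'):
    im=cv2.imread(f'pics/{n}0.png')[:,:,::-1].copy();c=ctrl.calibration(n)
    pad={'scene':(190,173),'side':(374,333)}[n]
    print(n,'pad',rectz(n,c,mask(im,(25,150,120),(35,255,255)),.006,pad))
    pl={'scene':(321,192),'side':(292,236)}[n]
    m=mask(im,(95,120,60),(125,255,255))|mask(im,(22,150,150),(33,255,255))
    print('plate',rectz(n,c,cv2.morphologyEx(m,cv2.MORPH_CLOSE,np.ones((3,3))),.006,pl))
    bc={'scene':[(291,222),(331,249),(302,287),(257,262)],'side':[(326,205),(365,197),(377,227),(342,233)]}[n]
    P=onz(n,c,bc,.02);print('bed',P[:,:2].tolist(),P.mean(0))
D={}
for k,a,b in(('dial',(451,244),(276,141)),('housingtop',(293,233),(351,188)),('bottle',(385,318),(347,131)),('tin',(209,262),(412,228))):
    print(k,cross(*[(o,d[0]) for o,d in(rays('scene',ctrl.calibration('scene'),a),rays('side',ctrl.calibration('side'),b))]))
E
```

```text
scene pad (array([ 0.5082, -0.4086]), array([0.0646, 0.0658]), 10.01379108428955)
plate (array([ 0.4477, -0.0359]), array([0.0646, 0.1139]), 5.126269340515137)
bed [[0.5736420131624531, -0.07474902175214737], [0.6121058354817839, 0.048263075077644046], [0.7296309170105423, 0.014425743108259365], [0.7067411489624192, -0.11273377192090284]] [ 0.6555 -0.0312  0.02  ]
side pad (array([ 0.5089, -0.4099]), array([0.066 , 0.0657]), 10.362068176269531)
plate (array([ 0.4472, -0.0383]), array([0.0702, 0.1131]), 5.870950698852539)
bed [[0.588919568531363, 0.013558033731656871], [0.722727335619083, -0.011893833602632076], [0.6914506953631221, -0.1356331082051876], [0.5817669458095978, -0.1082871023329871]] [ 0.6462 -0.0606  0.02  ]
dial [0.5368 0.3169 0.0834]
housingtop [ 0.6482 -0.0343  0.1201]
bottle [0.77   0.2122 0.1222]
tin [ 0.7606 -0.2079  0.0623]
```

Request:
send_rows --dr '[[0,0,-2],[0,0,-2],[0,0,-2],[0,0,-2],[0,0,-2],[0,0,-2],[0,0,-2],[0,0,-2]]' --xyz '[[-4,-3,-4],[-9,-7,-7],[-14,-11,-7],[-19,-15,-7],[-24,-19,-7],[-29,-23,-7],[-34,-27,-7],[-39,-31,-7]]' --jaw '[100,100,100,100,100,100,100,100]'

```text
time_s: 1.15
eef_pos: [0.4292, 0.1829, 0.3203]
eef_rot: [0.0, 0.009, 1.0, 0.0]
wrist_force: [0.9, 0.3, -0.1]
opening: 1.002
grasp_force: 0.0
```

```bash
python3 -c "
from h import *
move_to((.585,-.035,.32),down(1.57))"
```

```text
xyz cm [-15.9578 -21.512    0.0323] dr [ 0.0023  0.0035 -0.1593]
```

Request:
send_rows --dr '[[0,0,0],[0,0,0],[0,0,0],[0,0,0],[0,0,0],[0,0,0],[0,0,0],[0,0,0]]' --xyz '[[-3,-4,0],[-6,-8,0],[-9,-12,0],[-12,-16,0],[-15,-20,0],[-16,-21.5,0],[-16,-21.5,0],[-16,-21.5,0]]' --jaw '[100,100,100,100,100,100,100,100]'

```text
time_s: 2.15
eef_pos: [0.584, -0.0318, 0.3202]
eef_rot: [-0.0, 0.008, 1.0, 0.0]
wrist_force: [-0.2, -0.6, 0.5]
opening: 0.998
grasp_force: 0.0
```

```bash
python3 -c "
from h import *
im,c=snap('wrist','w1.png'); print(np.array(c['world_from_camera']))
print(ctrl.get_obs()['eef_pos'])"
```

```text
[[ 0.0166 -0.9506 -0.3101  0.5041]
 [ 0.9999  0.0159  0.0048 -0.029 ]
 [ 0.0003 -0.3102  0.9507  0.4441]
 [ 0.      0.      0.      1.    ]]
[ 0.584  -0.0316  0.3204]
```

View pics/w1.png

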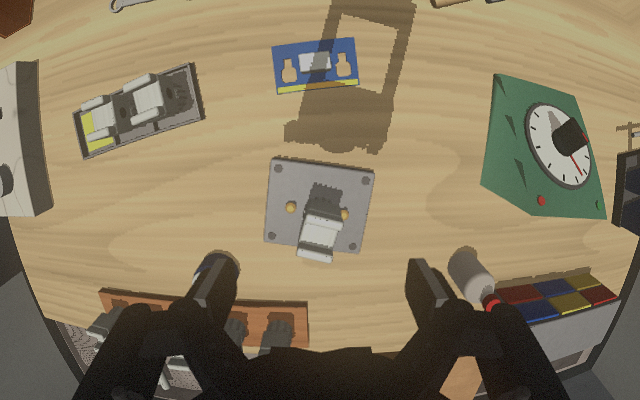

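```bash
python3 -c "
import cv2
im=cv2.imread('pics/w1.png')
cv2.imwrite('pics/w1c.png',cv2.resize(im[150:270,255:385],None,fx=5,fy=5,interpolation=cv2.INTER_CUBIC)[:600])"
```

```text
(no output)
```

View pics/w1c.png

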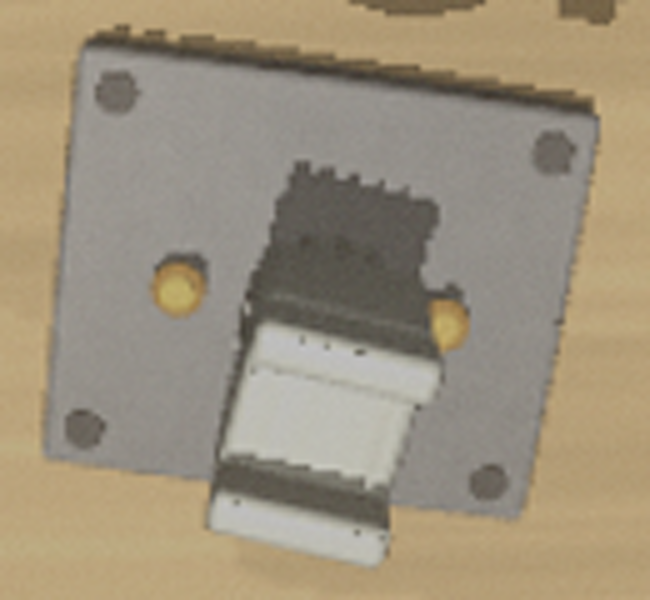

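```bash
cat >>h.py <<'E'
def ang(v): return np.degrees(np.arctan2(v[1],v[0]))
def seewrist(im,c,near_plate):
    """plate by its blue+yellow contour (upper face z=6 mm)"""
    m=mask(im,(95,120,40),(125,255,255))|mask(im,(22,140,100),(33,255,255))
    return rectz('wrist',c,cv2.morphologyEx(m,cv2.MORPH_CLOSE,np.ones((3,3))),.006,near_plate)
E
python3 - <<'E'
from h import *
c=ctrl.calibration('wrist');im=cv2.imread('pics/w1.png')[:,:,::-1].copy()
f=lambda P,z: onz('wrist',c,np.array(P)/5.+[255,150]-.4,z)[:,:2]
b=f([(82,45),(597,115),(522,517),(47,458)],.02);print('bed',b.mean(0),ang(b[1]-b[0])-90,ang(b[2]-b[3])-90,ang(b[2]-b[1]),ang(b[3]-b[0]),[np.linalg.norm(b[i]-b[i-1]) for i in range(4)])
b=f([(117,92),(553,152),(487,482),(83,428)],.02);print('bolts',b.mean(0),ang(b[1]-b[0])-90,ang(b[2]-b[3])-90,ang(b[2]-b[1]),ang(b[3]-b[0]))
s=f([(178,287),(443,324)],.033);print('screws',s,s.mean(0),ang(s[1]-s[0])-90,np.linalg.norm(s[1]-s[0]))
e=f([(262,322),(442,361),(433,403),(252,367)],.12);g=f([(218,490),(388,527),(383,565),(210,527)],.12)
print('ears',e,g,'mid',(e.mean(0)+g.mean(0))/2,'yaw',ang(g.mean(0)-e.mean(0)),ang(e[1]-e[0])-90,ang(g[2]-g[3])-90,np.linalg.norm(g.mean(0)-e.mean(0)))
print('plate',seewrist(im,c,(317,66)))
E
```

```text
bed [ 0.6516 -0.0362] -8.79985574220322 -8.681848052155217 -8.216489825438515 -8.636715815721454 [np.float64(0.127977201223395), np.float64(0.14629738292152397), np.float64(0.12768005565598023), np.float64(0.14723327446353177)]
bolts [ 0.6521 -0.0368] -8.954295258517007 -9.212455496258684 -9.373326448174241 -9.11557032573583
screws [[ 0.6446 -0.0737]
 [ 0.6569  0.001 ]] [ 0.6507 -0.0363] -9.349828525842582 0.07569204656011366
ears [[ 0.6234 -0.0458]
 [ 0.6334 -0.0055]
 [ 0.6437 -0.0074]
 [ 0.6342 -0.0484]] [[ 0.6651 -0.0574]
 [ 0.6755 -0.0177]
 [ 0.6858 -0.0189]
 [ 0.6749 -0.0597]] mid [ 0.6545 -0.0326] yaw -15.699292528694388 -14.005928954111951 -14.907783554594829 0.04323055670056011
plate (array([0.4403, 0.0014]), array([0.0637, 0.0418]), 0.8051252961158752)
```

```bash
python3 -c "
from h import *
print(ctrl.get_obs()['q'])
move_to((.6545,-.0326,.080),down(np.radians(75.2)))"
```

```text
[-0.257   0.1532  1.4973  0.0003  1.4915 -1.812 ]
xyz cm [-7.0585 -0.0019 24.039 ] dr [ 0.0037 -0.0028  2.3154]
```

Request:
send_rows --dr '[[0,0,1.3],[0,0,2.3],[0,0,2.3],[0,0,2.3],[0,0,2.3],[0,0,2.3],[0,0,2.3],[0,0,2.3]]' --xyz '[[-3.5,0,3],[-7.05,0,7],[-7.05,0,12],[-7.05,0,16],[-7.05,0,20],[-7.05,0,23],[-7.05,0,24],[-7.05,0,24]]' --jaw '[100,100,100,100,100,100,100,100]'

```text
time_s: 3.2
eef_pos: [0.655, -0.0334, 0.0806]
eef_rot: [-0.0, 0.128, 0.992, 0.0]
wrist_force: [0.4, -0.4, 0.6]
opening: 1.002
grasp_force: 0.0
```

Request:
send_rows --dr '[[0,0,0],[0,0,0],[0,0,0],[0,0,0],[0,0,0],[0,0,0],[0,0,0],[0,0,0]]' --xyz '[[0,0,0],[0,0,0],[0,0,0],[0,0,0],[0,0,0],[0,0,0],[0,0,-1],[0,0,-3]]' --jaw '[20,20,20,20,20,20,20,20]'

```text
time_s: 4.2
eef_pos: [0.6536, -0.0339, 0.1094]
eef_rot: [-0.002, 0.129, 0.992, 0.0]
wrist_force: [0.2, 1.1, -4.1]
opening: 0.511
grasp_force: 61.3
```

```bash
python3 -c "
from h import *
print(ctrl.get_obs()['q'])
move_to((.5085,-.409,.26),down(np.radians(10.2)))"
```

```text
[-0.2328  0.5011  1.4911  0.0001  1.1534 -1.5454]
xyz cm [  4.5103 -39.9714 -15.045 ] dr [-0.0222 -0.0342 10.8336]
```

Request:
send_rows --dr '[[0,0,0],[0,0,1],[0,0,2.5],[0,0,4],[0,0,5.5],[0,0,7],[0,0,8.5],[0,0,10]]' --xyz '[[0,0,-5],[0.5,-4,-10],[1,-9,-13],[2,-14,-13],[2.5,-19,-13],[3,-24,-13],[3.5,-29,-13],[4,-34,-13]]' --jaw '[20,20,20,20,20,20,20,20]'

```text
time_s: 5.2
eef_pos: [0.5288, -0.3541, 0.2414]
eef_rot: [0.0, 0.609, 0.793, 0.0]
wrist_force: [0.3, -0.0, -3.2]
opening: 0.507
grasp_force: 62.0
```

```bash
python3 -c "
from h import *
print(ctrl.get_obs()['q'])
move_to((.5085,-.409,.0675),down(np.radians(10.2)))
im,c=snap('wrist','w2.png')
P=[[.5085+np.cos(t+.175)*.0467,-.409+np.sin(t+.175)*.0467,.006] for t in np.pi/4*np.array([1,3,5,7])]
print(proj('wrist',c,P)); print('pad',rectz('wrist',c,mask(im,(25,150,80),(35,255,255)),.006,proj('wrist',c,[[.5085,-.409,.006]])[0]))"
```

```text
[-0.7762  0.3219  1.4525  0.0001  1.3665 -1.0365]
xyz cm [-4.7754 -3.3854 17.3924] dr [0.0044 0.0048 0.7852]
[[321.9133 187.6533]
 [267.4985 183.3355]
 [266.0272 233.2426]
 [317.4307 237.5723]]Traceback (most recent call last):
  File "<string>", line 7, in <module>
    print(proj('wrist',c,P)); print('pad',rectz('wrist',c,mask(im,(25,150,80),(35,255,255)),.006,proj('wrist',c,[[.5085,-.409,.006]])[0]))
                                          ~~~~~^^^^^^^^^^^^^^^^^^^^^^^^^^^^^^^^^^^^^^^^^^^^^^^^^^^^^^^^^^^^^^^^^^^^^^^^^^^^^^^^^^^^^^^^^^
  File "h.py", line 34, in rectz
    k=max(cs,key=cv2.contourArea) if near is None else min(cs,key=lambda k:np.linalg.norm(k.mean((0,1))-near))
                                                       ~~~^^^^^^^^^^^^^^^^^^^^^^^^^^^^^^^^^^^^^^^^^^^^^^^^^^^^
ValueError: min() iterable argument is empty
```

View pics/w2.png

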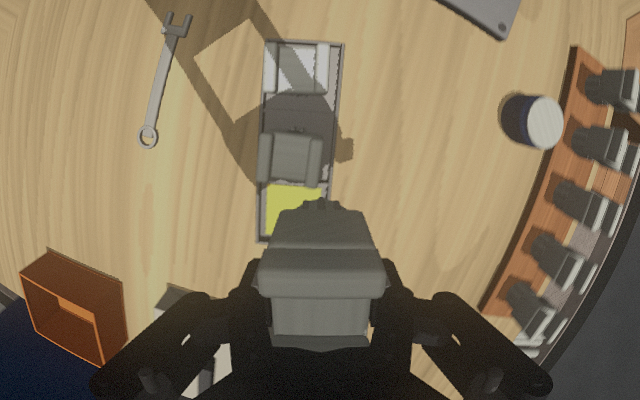

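Request:
send_rows --dr '[[0,0,0.8],[0,0,0.8],[0,0,0.8],[0,0,0.8],[0,0,0.8],[0,0,0.8],[0,0,0.8],[0,0,0.8]]' --xyz '[[-3.5,-2.5,0],[-4.8,-3.4,2],[-4.8,-3.4,6],[-4.8,-3.4,10],[-4.8,-3.4,13],[-4.8,-3.4,15],[-4.8,-3.4,16.2],[-4.8,-3.4,16.2]]' --jaw '[20,20,20,20,20,20,20,20]'

```text
time_s: 6.25
eef_pos: [0.5094, -0.4076, 0.0779]
eef_rot: [-0.0, 0.64, 0.768, 0.0]
wrist_force: [0.0, 1.4, -2.4]
opening: 0.508
grasp_force: 62.4
```

```bash
python3 -c "
from h import *
move_to((.5085,-.409,.0675),down(np.radians(10.2)))"
```

```text
xyz cm [-0.1187 -0.1086  1.0371] dr [-0.0046 -0.0082  0.0388]
```

Request:
send_rows --dr '[[0,0,0],[0,0,0],[0,0,0],[0,0,0],[0,0,0],[0,0,0],[0,0,0],[0,0,0]]' --xyz '[[-0.1,-0.1,0.5],[-0.1,-0.1,0.8],[-0.1,-0.1,1.0],[-0.1,-0.1,1.05],[-0.1,-0.1,1.05],[-0.1,-0.1,1.05],[-0.1,-0.1,1.05],[-0.1,-0.1,1.05]]' --jaw '[20,20,20,20,20,20,20,20]'

```text
time_s: 7.25
eef_pos: [0.5086, -0.4093, 0.068]
eef_rot: [0.0, 0.64, 0.768, -0.0]
wrist_force: [-0.8, 0.6, -0.1]
opening: 0.507
grasp_force: 62.5
```

Request:
send_rows --dr '[[0,0,0],[0,0,0],[0,0,0],[0,0,0],[0,0,0],[0,0,0],[0,0,0],[0,0,0]]' --xyz '[[0,0,0],[0,0,0],[0,0,0],[0,0,0],[0,0,-2],[0,0,-5],[0,0,-9],[0,0,-14]]' --jaw '[85,85,85,85,85,85,85,85]'

```text
time_s: 8.25
eef_pos: [0.5083, -0.4088, 0.2097]
eef_rot: [-0.0, 0.64, 0.768, 0.0]
wrist_force: [-0.3, -0.1, -0.1]
opening: 0.847
grasp_force: 0.0
```

```bash
python3 -c "
from h import *
im,c=snap('scene','s1.png')
P=[[.5085,-.409,.106]];print(proj('scene',c,P))
move_to((.44,.31,.32),down(np.radians(90)))"
```

```text
[[181.6756 149.3597]]
xyz cm [ 72.1577   6.1311 -10.8201] dr [ -0.0205   0.1245 -13.2627]
```

Request:
send_rows --dr '[[0,0,-1],[0,0,-2],[0,0,-3],[0,0,-4],[0,0,-5],[0,0,-6],[0,0,-7],[0,0,-8]]' --xyz '[[4,0,-4],[9,0.5,-8],[14,1,-10.8],[19,1.5,-10.8],[24,2,-10.8],[29,2.5,-10.8],[34,3,-10.8],[39,3.5,-10.8]]' --jaw '[85,85,85,85,85,85,85,85]'

```text
time_s: 9.3
eef_pos: [0.4723, -0.0177, 0.3174]
eef_rot: [0.001, 0.271, 0.963, 0.0]
wrist_force: [-0.1, 0.5, 0.3]
opening: 0.847
grasp_force: 0.0
```

```bash
python3 -c "
from h import *
print(ctrl.get_obs()['q'])
move_to((.44,.31,.32),down(np.radians(90)))"
```

```text
[-0.2895 -0.1091  1.7705  0.0001  1.4775 -1.3121]
xyz cm [19.838  26.2875 -0.294 ] dr [ 0.0007  0.0257 -5.2346]
```

Request:
send_rows --dr '[[0,0,-1],[0,0,-2],[0,0,-3],[0,0,-4],[0,0,-5.2],[0,0,-5.2],[0,0,-5.2],[0,0,-5.2]]' --xyz '[[3,4,0],[6,8,0],[9.5,12.5,0],[13,17,0],[16.5,22,0],[19.8,26.3,0],[19.8,26.3,0],[19.8,26.3,0]]' --jaw '[85,85,85,85,85,85,85,85]'

```text
time_s: 10.3
eef_pos: [0.4416, 0.3084, 0.3166]
eef_rot: [0.001, 0.003, 1.0, -0.0]
wrist_force: [0.5, -1.0, 0.1]
opening: 0.849
grasp_force: 0.0
```

```bash
python3 -c "
from h import *
im,c=snap('wrist','w3.png')
q=proj('wrist',c,[[.537,.317,.083]])[0];print(q)
x,y=(q-[75,75]).astype(int)
x=max(x,0);y=max(y,0);print(x,y)
cv2.imwrite('pics/w3c.png',cv2.resize(im[y:y+150,x:x+150,::-1],None,fx=4,fy=4,interpolation=cv2.INTER_CUBIC))"
```

```text
[326.5632 245.5407]
251 170
```

View pics/w3c.png

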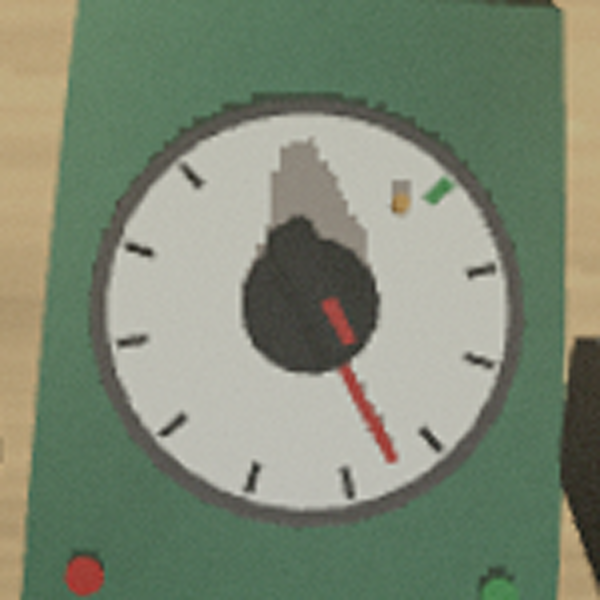

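```bash
cat >>h.py <<'E'
def dialframe(psi):
    s,k=np.sin(np.radians(35)),np.cos(np.radians(35));C,S=np.cos(psi),np.sin(psi)
    return np.column_stack([[k*C,k*S,s],[-S,C,0],[-s*C,-s*S,k]])
def onface(c,px,P0,F):
    o,d=rays('wrist',c,px); t=((P0-o)@F[:,2])/(d@F[:,2]); return (o+d*t[:,None]-P0)@F
E
python3 - <<'E'
from h import *
c=ctrl.calibration('wrist');im=cv2.imread('pics/w3.png')[:,:,::-1].copy()
hsv=cv2.cvtColor(im,cv2.COLOR_RGB2HSV)
m=((hsv[:,:,1]<45)&(hsv[:,:,2]>150)).astype(np.uint8)*255
cs=cv2.findContours(m,cv2.RETR_EXTERNAL,cv2.CHAIN_APPROX_NONE)[0]
k=min([k for k in cs if cv2.contourArea(k)>1500],key=lambda k:np.linalg.norm(k.mean((0,1))-(326,245)))
h=cv2.convexHull(k);e=cv2.fitEllipse(h);print('ellipse',e, 'crop',(np.array(e[0])-[251,170])*4)
P0=onz('wrist',c,[e[0]],.0879)[0];print('face centre',P0)
px=lambda P:np.array(P)/4.+[251,170]-.4
for psi in np.radians([-4,-2,0,2,4,6]):
    F=dialframe(psi)
    g=onface(c,h[:,0],P0,F)[:,:2]
    mk=onface(c,px([(438,190)]),P0,F)[0];ti=onface(c,px([(392,460),(345,370)]),P0,F)
    # slope surface lies 6 mm below the face
    ed=onface(c,px([(78,10),(28,560),(564,20),(559,560)]),P0-F[:,2]*.006,F)
    print(np.degrees(psi),'rad',np.ptp(g,axis=0)/2,(g.max(0)+g.min(0))/2,'mark',ang(mk),np.linalg.norm(mk[:2]),'tip',ang(ti[0]),ang(ti[0]-ti[1]),'edges',ang(ed[1]-ed[0]),ang(ed[3]-ed[2]),ed[:,1])
E
```

```text
ellipse ((327.3156433105469, 247.38206481933594), (98.41441345214844, 99.81238555908203), 103.84162139892578) crop [305.2626 309.5283]
face centre [0.5374 0.3172 0.0879]
-4.0 rad [0.0634 0.0636] [-0.0016  0.0006] mark 135.6725570482913 0.05879288902484655 tip 32.0986630813618 29.846523413983075 edges -0.0455118042097625 -0.39430356975705566 [-0.0833 -0.0835  0.0866  0.0853]
-2.0 rad [0.0631 0.0635] [-0.0014  0.0005] mark 133.9712196987913 0.05855361622367149 tip 30.392258077976905 28.143915352290744 edges -1.6868604405175276 -2.0264846036815287 [-0.0808 -0.0863  0.089   0.0825]
0.0 rad [0.063  0.0634] [-0.0013  0.0004] mark 132.25632292188888 0.05832142630607122 tip 28.69908688688782 26.454159604313034 edges -3.334922916945251 -3.651562687507627 [-0.0782 -0.0891  0.0914  0.0797]
2.0 rad [0.0633 0.0634] [-0.0014  0.0003] mark 130.5276113714771 0.05809741933458554 tip 27.01827213442593 24.776310712373224 edges -4.9910944455539905 -5.270936261149382 [-0.0756 -0.0919  0.0937  0.0769]
4.0 rad [0.0636 0.0635] [-0.0014  0.    ] mark 128.78489792579526 0.057882688987921795 tip 25.348895366193137 23.10938633915187 edges -6.656790159074272 -6.885970789137727 [-0.0728 -0.0946  0.0959  0.0741]
6.000000000000001 rad [0.0638 0.0635] [-0.0014 -0.0003] mark 127.02806648303348 0.057678320672989905 tip 23.68999995961842 21.452369969224485 edges -8.333444974570375 -8.497999675714883 [-0.07   -0.0974  0.098   0.0712]
```

Request:
send_rows --dr '[[0,0,1.7],[0,0,3.4],[0,0,5.1],[0,0,6.8],[0,0,8.5],[0,0,10.2],[0,0,11.9],[0,0,13.6]]' --xyz '[[0,0,0],[0,0,0],[0,0,0],[0,0,0],[0,0,0],[0,0,0],[0,0,0],[0,0,0]]' --jaw '[85,70,55,55,55,55,55,55]'

```text
time_s: 11.35
eef_pos: [0.4424, 0.3068, 0.3163]
eef_rot: [0.0, 0.659, 0.752, 0.0]
wrist_force: [0.2, -0.3, 0.5]
opening: 0.551
grasp_force: 0.0
```

Request:
send_rows --dr '[[0,0,1.7],[0,0,3.4],[0,0,5.1],[0,0,6.8],[0,0,8.5],[0,0,10.2],[0,0,11.9],[0,0,11.9]]' --xyz '[[0,0,0],[0,0,0],[0,0,0],[0,0,0],[0,0,0],[0,0,0],[0,0,0],[0,0,0]]' --jaw '[55,55,55,55,55,55,55,55]'

```text
time_s: 12.35
eef_pos: [0.4423, 0.3071, 0.3162]
eef_rot: [0.0, 0.973, 0.23, 0.0]
wrist_force: [-0.9, 0.2, -0.0]
opening: 0.55
grasp_force: 0.0
```

```bash
cat >>h.py <<'E'
PSI=np.radians(-4.2);FC=np.array([.5358,.318,.0879])
def knob(theta,h):
    """pose gripping the bar at dial angle theta (deg, closing line at theta-90), h above the face"""
    F=dialframe(PSI);a=np.radians(theta-90);y=np.cos(a)*F[:,0]+np.sin(a)*F[:,1];z=-F[:,2]
    return FC+F[:,2]*h,R.from_matrix(np.column_stack([np.cross(y,z),y,z]))
E
python3 -c "
from h import *
print(ctrl.get_obs()['q'])
move_to(*knob(31.3,.11))"
```

```text
[ 0.3865  0.049   1.6189 -0.0002  1.4732  1.4937]
xyz cm [ 3.4239 -0.0221 13.8215] dr [-3.0048  4.9936 -0.0874]
```

Request:
send_rows --dr '[[-0.6,1,0],[-1.2,2,0],[-1.8,3,0],[-2.4,4,0],[-3,5,-0.1],[-3,5,-0.1],[-3,5,-0.1],[-3,5,-0.1]]' --xyz '[[0.5,0,2],[1,0,4],[2,0,7],[3,0,10],[3.4,0,13],[3.4,0,13.8],[3.4,0,13.8],[3.4,0,13.8]]' --jaw '[55,55,55,55,55,55,55,55]'

```text
time_s: 13.35
eef_pos: [0.4741, 0.324, 0.1803]
eef_rot: [0.091, 0.927, 0.224, 0.288]
wrist_force: [0.4, -0.7, 0.3]
opening: 0.55
grasp_force: 0.0
```

```bash
python3 -c "
from h import *
print(ctrl.get_obs()['q'])
move_to(*knob(31.3,.031))
im,c=snap('wrist','w4.png')
cv2.imwrite('pics/w4c.png',cv2.resize(im[120:400,160:480,::-1],None,fx=2,fy=2))"
```

```text
[ 0.5747  0.0644  2.0145 -0.6128  0.6437  2.0908]
xyz cm [-0.289   0.0212  8.0261] dr [-0.0108 -0.027   0.0004]
```

View pics/w4c.png

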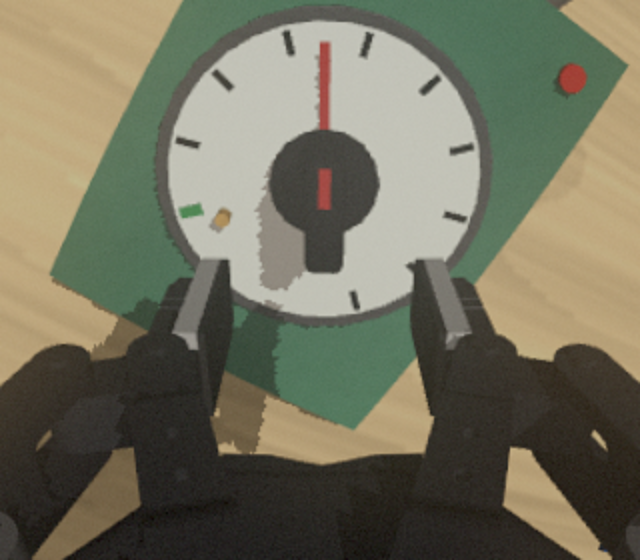

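Request:
send_rows --dr '[[0,0,0],[0,0,0],[0,0,0],[0,0,0],[0,0,0],[0,0,0],[0,0,0],[0,0,0]]' --xyz '[[-0.3,0,3],[-0.3,0,6],[-0.3,0,7.5],[-0.3,0,8],[-0.3,0,8],[-0.3,0,8],[-0.3,0,8],[-0.3,0,8]]' --jaw '[55,55,55,55,45,0,0,0]'

```text
time_s: 14.4
eef_pos: [0.5163, 0.318, 0.1125]
eef_rot: [0.093, 0.927, 0.224, 0.287]
wrist_force: [-2.3, -8.1, 8.7]
opening: 0.156
grasp_force: 58.6
```

Request:
send_rows --dr '[[0,0,0],[0,0,0],[0,0,-1.5],[0,0,-3],[0,0,-4.5],[0,0,-6],[0,0,-7.5],[0,0,-9]]' --xyz '[[0,0,0],[0,0,0],[0,0,0],[0,0,0],[0,0,0],[0,0,0],[0,0,0],[0,0,0]]' --jaw '[0,0,0,0,0,0,0,0]'

```text
time_s: 15.4
eef_pos: [0.5172, 0.317, 0.1133]
eef_rot: [0.214, 0.723, 0.622, 0.213]
wrist_force: [1.2, -13.5, 10.6]
opening: 0.154
grasp_force: 58.6
```

```bash
python3 -c "
from h import *
o=ctrl.get_obs();print(o['q'],o['torque'],o['wrist_force'])
move_to(*knob(136,.031))"
```

```text
[ 0.5147  0.2443  1.9784 -0.729   0.504   1.2393] [-1.8318 -0.7887 -1.2974] [  1.207  -13.5181  10.5958]
xyz cm [0.2356 0.0382 0.0336] dr [ 0.0146  0.0351 -8.3929]
```

Request:
send_rows --dr '[[0,0,-1.5],[0,0,-3],[0,0,-4.5],[0,0,-6],[0,0,-7.2],[0,0,-8.2],[0,0,-8.7],[0,0,-8.7]]' --xyz '[[0,0,0],[0,0,0],[0,0,0],[0,0,0],[0,0,0],[0,0,0],[0,0,0],[0,0,0]]' --jaw '[0,0,0,0,0,0,0,0]'

```text
time_s: 16.4
eef_pos: [0.5185, 0.3173, 0.1142]
eef_rot: [0.286, 0.38, 0.874, 0.099]
wrist_force: [5.4, -12.7, 9.2]
opening: 0.154
grasp_force: 68.4
```

```bash
python3 -c "
from h import *
o=ctrl.get_obs();F=dialframe(PSI);print(o['torque']@F,o['wrist_force']@F)
move_to(*knob(135,.031))
im,c=snap('wrist');F=dialframe(PSI)
m=mask(im,(0,130,90),(8,255,255))|mask(im,(172,130,90),(180,255,255))
ys,xs=np.nonzero(m);p=onface(c,np.column_stack([xs,ys]),FC,F)[:,:2]
r=np.linalg.norm(p,axis=1);s=(r>.025)&(r<.055);print(s.sum(),np.median([ang(v) for v in p[s]]),[ang(v) for v in p[s]][::8])
g=mask(im,(45,120,60),(85,255,255));ys,xs=np.nonzero(g);p=onface(c,np.column_stack([xs,ys]),FC,F)[:,:2];r=np.linalg.norm(p,axis=1);s=(r>.05)&(r<.0625);print('mark',s.sum(),np.median([ang(v) for v in p[s]]) if s.any() else 0)
cv2.imwrite('pics/w5.png',cv2.resize(im[100:400,160:480,::-1],None,fx=2,fy=2))"
```

```text
[-2.2336 -1.3964 -1.471 ] [ 10.465  -12.2954   3.9574]
xyz cm [0.2014 0.0804 0.0405] dr [0.0147 0.0374 0.3821]
34 135.69380012208853 [np.float64(136.23029435959785), np.float64(133.51562529854863), np.float64(136.1386949432199), np.float64(132.47971568183507), np.float64(133.8729765042968)]
mark 0 0
```

View pics/w5.png

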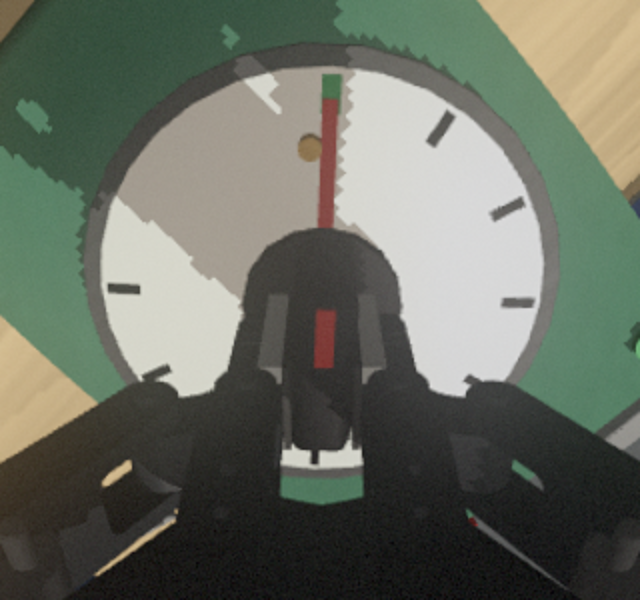

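Request:
send_rows --dr '[[0,0,0],[0,0,0],[0,0,0],[0,0,0],[0,0,0],[0,0,0],[0,0,0],[0,0,0]]' --xyz '[[0,0,0],[0,0,0],[0,0,0],[0,0,-2],[0,0,-5],[0,0,-9],[0,0,-14],[0,0,-18]]' --jaw '[45,45,45,45,45,60,60,60]'

```text
time_s: 17.45
eef_pos: [0.4115, 0.3267, 0.2596]
eef_rot: [0.284, 0.377, 0.876, 0.099]
wrist_force: [1.0, 0.1, -0.9]
opening: 0.605
grasp_force: 0.0
```

```bash
python3 -c "
from h import *
o=ctrl.get_obs();print(o['q'])
move_to((.40,.12,.28),down(np.radians(35)))
im,c=snap('wrist');F=dialframe(PSI)
m=mask(im,(0,130,90),(8,255,255))|mask(im,(172,130,90),(180,255,255))
ys,xs=np.nonzero(m);p=onface(c,np.column_stack([xs,ys]),FC,F)[:,:2]
r=np.linalg.norm(p,axis=1);s=(r>.025)&(r<.055);print(s.sum(),np.median([ang(v) for v in p[s]]))
for n,near in(('scene',(321,192)),('side',(292,236))):
    im,c=snap(n,n+'2.png')
    m=mask(im,(95,120,40),(125,255,255))|mask(im,(22,140,100),(33,255,255))
    print('plate',rectz(n,c,cv2.morphologyEx(m,cv2.MORPH_CLOSE,np.ones((3,3))),.006,near))
"
```

```text
[ 0.6664 -0.1474  2.0352 -0.5372  0.8506  0.1843]
xyz cm [-15.0369 -14.2981  -1.5164] dr [4.257  3.9945 1.3688]
54 134.8059478658484
plate (array([ 0.4504, -0.0357]), array([0.0701, 0.1139]), 5.126270294189453)
plate (array([ 0.4473, -0.0383]), array([0.0704, 0.1131]), 5.870951175689697)
```

```bash
python3 -c "
from h import *
move_to((.448,-.037,.24),down(np.radians(5.5)))"
```

```text
xyz cm [-27.2393 -24.0559   5.0504] dr [5.2602 2.8181 6.1307]
```

Request:
send_rows --dr '[[0.7,0.4,0.8],[1.4,0.8,1.6],[2.1,1.2,2.4],[2.8,1.6,3.2],[3.5,2,4],[4.2,2.4,4.9],[5.26,2.82,6.13],[5.26,2.82,6.13]]' --xyz '[[-4,-3.5,0.5],[-8,-7,1],[-12,-10.5,2],[-16,-14,3],[-20,-17.5,4],[-24,-21,5],[-27.2,-24.1,5.05],[-27.2,-24.1,5.05]]' --jaw '[60,60,60,60,60,60,60,60]'

```text
time_s: 18.6
eef_pos: [0.4473, -0.0421, 0.2365]
eef_rot: [-0.002, 0.676, 0.737, -0.003]
wrist_force: [-0.3, 0.3, 0.2]
opening: 0.597
grasp_force: 0.0
```

```bash
python3 -c "
from h import *
print(ctrl.get_obs()['q'])
im,c=snap('wrist','w6.png')
print(proj('wrist',c,[[.448,-.037,.006]]), rectz('wrist',c,mask(im,(22,140,60),(33,255,255)),.006,proj('wrist',c,[[.48,-.035,.006]])[0]))
move_to((.448,-.037,.03),down(np.radians(5.5)))
cv2.imwrite('pics/w6c.png',cv2.resize(im[100:400,160:480,::-1],None,fx=2,fy=2))"
```

```text
[-0.356  -0.0919  1.9194 -0.0047  1.3201 -0.4417]Traceback (most recent call last):
  File "<string>", line 5, in <module>
    print(proj('wrist',c,[[.448,-.037,.006]]), rectz('wrist',c,mask(im,(22,140,60),(33,255,255)),.006,proj('wrist',c,[[.48,-.035,.006]])[0]))
                                               ~~~~~^^^^^^^^^^^^^^^^^^^^^^^^^^^^^^^^^^^^^^^^^^^^^^^^^^^^^^^^^^^^^^^^^^^^^^^^^^^^^^^^^^^^^^^^
  File "h.py", line 34, in rectz
    k=max(cs,key=cv2.contourArea) if near is None else min(cs,key=lambda k:np.linalg.norm(k.mean((0,1))-near))
                                                       ~~~^^^^^^^^^^^^^^^^^^^^^^^^^^^^^^^^^^^^^^^^^^^^^^^^^^^^
ValueError: min() iterable argument is empty
```

```bash
python3 -c "
import cv2
im=cv2.imread('pics/w6.png');cv2.imwrite('pics/w6c.png',cv2.resize(im[120:360,170:470],None,fx=2.5,fy=2.5))"
```

```text
(no output)
```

View pics/w6c.png

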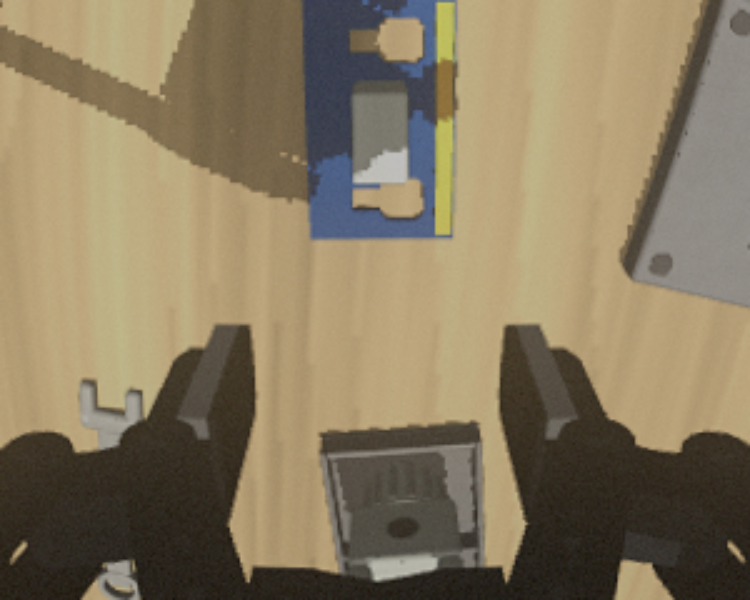

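```bash
python3 -c "
from h import *
c=ctrl.calibration('wrist')
f=lambda P,z: onz('wrist',c,np.array(P)/2.5+[170,120]-.4,z)[:,:2]
k=f([(402,40),(403,199)],.006);print('keyh',k,ang(k[0]-k[1])-90,np.linalg.norm(k[0]-k[1]))
b=f([(353,95),(408,95),(408,150),(408,182),(353,182)],.042);print('block',b,(b[0]+b[1]+b[3]+b[4])/4,ang(b[1]-b[4]))
e=f([(311,238),(453,237),(455,2),(304,2)],.006);print('edge',e,ang(e[1]-e[0]),ang(e[2]-e[1])-90,ang(e[3]-e[0])-90)
x=np.array([np.cos(.096),np.sin(.096)]);print('centre from keyholes',k.mean(0)-.01*x)
move_to((.448,-.037,.03),down(np.radians(5.5)))"
```

```text
keyh [[ 0.4522  0.0059]
 [ 0.4601 -0.0698]] 5.961175635217728 0.0761764865549546
block [[ 0.4329 -0.0153]
 [ 0.4557 -0.0132]
 [ 0.4581 -0.0367]
 [ 0.4595 -0.0508]
 [ 0.436  -0.0529]] [ 0.446  -0.0331] 63.644818380283034
edge [[ 0.4173 -0.0939]
 [ 0.4865 -0.087 ]
 [ 0.4745  0.0258]
 [ 0.4062  0.0196]] 5.723271917526827 6.05206685613075 5.58173285692834
centre from keyholes [ 0.4462 -0.0329]
xyz cm [ 0.3145  0.297  20.6405] dr [-0.0634  0.0089 -0.054 ]
```

```bash
python3 -c "
from h import *
move_to((.446,-.033,.03),down(np.radians(5.8)))"
```

```text
xyz cm [ 0.7309  0.1339 20.6412] dr [-0.0634  0.0087 -0.104 ]
```

Request:
send_rows --dr '[[-0.06,0,-0.1],[-0.06,0,-0.1],[-0.06,0,-0.1],[-0.06,0,-0.1],[-0.06,0,-0.1],[-0.06,0,-0.1],[-0.06,0,-0.1],[-0.06,0,-0.1]]' --xyz '[[0.7,0.1,4],[0.7,0.1,8],[0.7,0.1,12],[0.7,0.1,16],[0.7,0.1,19],[0.7,0.1,20.2],[0.7,0.1,20.5],[0.7,0.1,20.5]]' --jaw '[60,60,60,60,60,60,60,60]'

```text
time_s: 19.65
eef_pos: [0.447, -0.0318, 0.0341]
eef_rot: [0.002, 0.669, 0.743, 0.001]
wrist_force: [-0.4, 0.5, 0.1]
opening: 0.598
grasp_force: 0.0
```

```bash
python3 -c "
from h import *
move_to((.446,-.033,.03),down(np.radians(5.8)))"
```

```text
xyz cm [-0.1105 -0.1184  0.4131] dr [0.0376 0.0269 0.0365]
```

Request:
send_rows --dr '[[0.02,0.02,0.04],[0.02,0.02,0.04],[0.02,0.02,0.04],[0.02,0.02,0.04],[0.02,0.02,0.04],[0.02,0.02,0.04],[0.02,0.02,0.04],[0.02,0.02,0.04]]' --xyz '[[-0.1,-0.1,0.3],[-0.1,-0.1,0.4],[-0.1,-0.1,0.4],[-0.1,-0.1,0.4],[-0.1,-0.1,0.4],[-0.1,-0.1,0.4],[-0.1,-0.1,0.4],[-0.1,-0.1,0.4]]' --jaw '[60,60,10,10,10,10,10,10]'

```text
time_s: 20.65
eef_pos: [0.4459, -0.0331, 0.0298]
eef_rot: [0.001, 0.671, 0.742, 0.0]
wrist_force: [-0.3, 0.3, 5.9]
opening: 0.272
grasp_force: 59.8
```

```bash
python3 -c "
from h import *
print(ctrl.get_obs()['eef_pos'])
b=np.radians(-9.1);x=np.array([np.cos(b),np.sin(b)]);B=np.array([.651,-.0363]);e=B-.01*x;print(e)
move_to((e[0],e[1],.10),down(b))"
```

```text
[ 0.4459 -0.0331  0.0298]
[ 0.6411 -0.0347]
xyz cm [-2.1101 19.4185 -7.0015] dr [0.0106 0.0026 2.4722]
```

Request:
send_rows --dr '[[0,0,0],[0,0,0],[0,0,0.8],[0,0,1.6],[0,0,2.47],[0,0,2.47],[0,0,2.47],[0,0,2.47]]' --xyz '[[0,0,-4],[0,0,-8],[-0.5,3,-11],[-1,6,-11],[-1,8,-11],[-1,8,-11],[-1,8,-11],[-1,8,-11]]' --jaw '[10,10,10,10,10,10,10,10]'

```text
time_s: 21.65
eef_pos: [0.525, -0.0348, 0.1389]
eef_rot: [-0.0, 0.761, 0.649, -0.0]
wrist_force: [1.3, -0.0, -2.8]
opening: 0.271
grasp_force: 59.9
```

```bash
python3 -c "
from h import *
im,c=snap('wrist','w7.png')
m=mask(im,(12,120,60),(26,255,255))
E=np.array([[.6448,-.0737,.033],[.6569,.001,.033]]);q=proj('wrist',c,E);print(q)
C=[]
for p in q:
    w=np.zeros_like(m);cv2.circle(w,tuple(int(v) for v in p),11,255,-1)
    ks=cv2.findContours(m&w,cv2.RETR_EXTERNAL,cv2.CHAIN_APPROX_NONE)[0]
    k=max(ks,key=cv2.contourArea) if ks else None
    if k is not None: P=onz('wrist',c,k[:,0],.032)[:,:2];mm,r=cv2.minEnclosingCircle((P*1000).astype(np.float32));print(cv2.contourArea(k),mm,r,(P.max(0)+P.min(0))/2)
cv2.imwrite('pics/w7c.png',cv2.resize(im[60:310,300:640,::-1],None,fx=2.3,fy=2.3))
ctrl.get_obs()
move_to((.6411,-.0347,.10),down(np.radians(-9.1)))"
```

```text
[[463.8759 230.3237]
 [475.2938 143.5641]]
144.0 (645.2251586914062, -72.80994415283203) 7.400568008422852 [ 0.6454 -0.0726]
52.5 (656.9668579101562, 1.3271597623825073) 7.46623420715332 [0.6569 0.0014]
xyz cm [ 1.8411 11.4418  3.9104] dr [-0.0037 -0.0004  0.0078]
```

Request:
send_rows --dr '[[0,0,0],[0,0,0],[0,0,0],[0,0,0],[0,0,0],[0,0,0],[0,0,0],[0,0,0]]' --xyz '[[0.6,4,0],[1.2,8,0],[1.87,11.4,1],[1.87,11.44,3],[1.87,11.44,5],[1.87,11.44,6.2],[1.87,11.44,6.2],[1.87,11.44,6.2]]' --jaw '[10,10,10,10,10,10,10,10]'

```text
time_s: 22.7
eef_pos: [0.6422, -0.0347, 0.0782]
eef_rot: [0.001, 0.761, 0.649, 0.0]
wrist_force: [-0.1, 0.2, -2.8]
opening: 0.273
grasp_force: 60.3
```

```bash
python3 -c "
from h import *
im,c=snap('wrist','w8.png')
cv2.imwrite('pics/w8c.png',cv2.resize(im[60:310,200:480,::-1],None,fx=2.4,fy=2.4))
move_to((.6411,-.0344,.0505),down(np.radians(-9.1)))"
```

```text
xyz cm [ 0.0126 -0.1591  2.8062] dr [0.0214 0.0012 0.0019]
```

View pics/w8c.png

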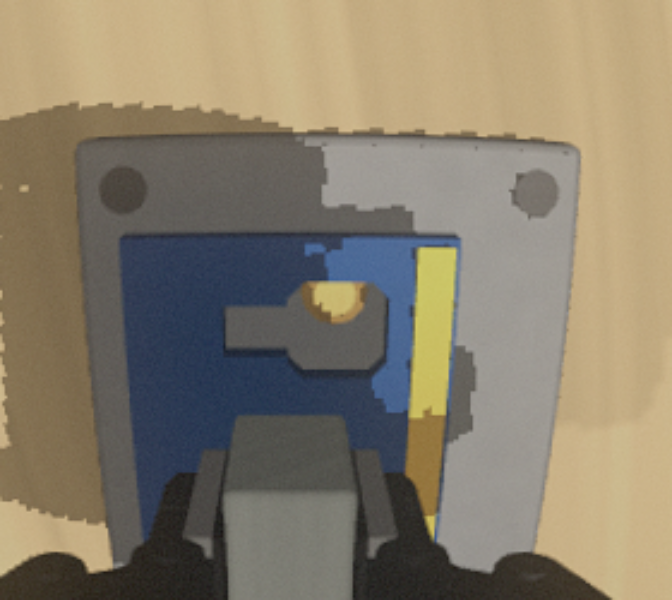

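```bash
python3 -c "
from h import *
c=ctrl.calibration('wrist');f=lambda P,z: onz('wrist',c,np.array(P)/2.4+[200,60]-.4,z)[:,:2]
print('head edges -y,-x,+x',f([(335,323),(302,290),(367,290)],.033))
print('entry centre',f([(338,327)],.0545), 'edges',f([(338,370),(338,283),(288,327),(387,327)],.0545))
b=np.radians(-9.1);o=ctrl.get_obs()['eef_pos'];print('expected entry',o[0]+.01*np.cos(b)-.038*np.sin(b),o[1]+.01*np.sin(b)+.038*np.cos(b),o)"
```

```text
head edges -y,-x,+x [[ 0.6576 -0.0061]
 [ 0.6511  0.0032]
 [ 0.6662  0.0008]]
entry centre [[ 0.6577 -0.0005]] edges [[ 0.6564 -0.0099]
 [ 0.6591  0.0088]
 [ 0.6475  0.0012]
 [ 0.6679 -0.0021]]
expected entry 0.6584740640058679 0.0011776826711675722 [ 0.6426 -0.0348  0.0786]
```

Request:
send_rows --dr '[[0,0,0],[0,0,0],[0,0,0],[0,0,0],[0,0,0],[0,0,0],[0,0,0],[0,0,0]]' --xyz '[[0.13,0.0,0.3],[0.13,0.0,0.6],[0.13,0.0,1],[0.13,0.0,1.3],[0.13,0.0,1.5],[0.13,0.0,1.7],[0.13,0.0,1.9],[0.13,0.0,2.0]]' --jaw '[10,10,10,10,10,10,10,10]'

```text
time_s: 23.75
eef_pos: [0.6422, -0.0333, 0.0573]
eef_rot: [0.0, 0.761, 0.649, 0.0]
wrist_force: [0.7, -0.4, -3.0]
opening: 0.273
grasp_force: 60.3
```

Request:
send_rows --dr '[[0,0,0],[0,0,0],[0,0,0],[0,0,0],[0,0,0],[0,0,0],[0,0,0],[0,0,0]]' --xyz '[[0,0,0.2],[0,0,0.4],[0,0,0.5],[0,0,0.6],[0,0,0.65],[0,0,0.7],[0,0,0.72],[0,0,0.72]]' --jaw '[10,10,10,10,10,10,10,10]'

```text
time_s: 24.75
eef_pos: [0.6422, -0.0333, 0.0503]
eef_rot: [0.0, 0.761, 0.649, 0.0]
wrist_force: [-0.0, -0.1, -2.5]
opening: 0.272
grasp_force: 60.3
```

Request:
send_rows --dr '[[0,0,0],[0,0,0],[0,0,0],[0,0,0],[0,0,0],[0,0,0],[0,0,0],[0,0,0]]' --xyz '[[0,0,0.03],[0,0,0.03],[0,0.3,0.03],[0,0.7,0.03],[0,1.1,0.03],[0,1.5,0.03],[0,1.75,0.03],[0,1.75,0.03]]' --jaw '[10,10,10,10,10,10,10,10]'

```text
time_s: 25.75
eef_pos: [0.6597, -0.0361, 0.05]
eef_rot: [0.0, 0.761, 0.649, 0.0]
wrist_force: [-0.2, 0.4, -2.6]
opening: 0.273
grasp_force: 60.3
```

Request:
send_rows --dr '[[0,0,0],[0,0,0],[0,0,0],[0,0,0],[0,0,0],[0,0,0],[0,0,0],[0,0,0]]' --xyz '[[0,0.05,0],[0,0.1,0],[0,0.15,0],[0,0.15,0],[0,0.15,0],[0,0.15,0],[0,0.15,0],[0,0.15,0]]' --jaw '[10,10,10,10,10,10,10,10]'

```text
time_s: 26.75
eef_pos: [0.661, -0.0363, 0.05]
eef_rot: [0.0, 0.761, 0.649, 0.0]
wrist_force: [-0.9, 0.6, -2.8]
opening: 0.274
grasp_force: 60.3
```

No stop felt yet; ease on in small steps.

Request:
send_rows --dr '[[0,0,0],[0,0,0],[0,0,0],[0,0,0],[0,0,0],[0,0,0],[0,0,0],[0,0,0]]' --xyz '[[0,0.04,0],[0,0.08,0],[0,0.1,0],[0,0.12,0],[0,0.14,0],[0,0.15,0],[0,0.15,0],[0,0.15,0]]' --jaw '[10,10,10,10,10,10,10,10]'

```text
time_s: 27.75
eef_pos: [0.6625, -0.0365, 0.05]
eef_rot: [0.0, 0.761, 0.649, 0.0]
wrist_force: [0.7, -0.2, -3.4]
opening: 0.273
grasp_force: 60.3
```

Request:
send_rows --dr '[[0,0,0],[0,0,0],[0,0,0],[0,0,0],[0,0,0],[0,0,0],[0,0,0],[0,0,0]]' --xyz '[[0,0.03,0],[0,0.06,0],[0,0.08,0],[0,0.1,0],[0,0.1,0],[0,0.1,0],[0,0.1,0],[0,0.1,0]]' --jaw '[10,10,10,10,10,10,10,10]'

```text
time_s: 28.75
eef_pos: [0.6631, -0.0366, 0.0499]
eef_rot: [-0.0, 0.761, 0.649, -0.0]
wrist_force: [-4.9, 0.2, 1.5]
opening: 0.272
grasp_force: 60.7
```

Request:
send_rows --dr '[[0,0,0],[0,0,0],[0,0,0],[0,0,0],[0,0,0],[0,0,0],[0,0,0],[0,0,0]]' --xyz '[[0,0,0],[0,0,0],[0,0,0],[0,0,0],[0,0,0],[0,0,-2],[0,0,-6],[0,0,-11]]' --jaw '[60,60,60,60,60,60,60,60]'

```text
time_s: 29.75
eef_pos: [0.6629, -0.0366, 0.1615]
eef_rot: [-0.0, 0.761, 0.649, -0.0]
wrist_force: [0.8, 0.3, 0.4]
opening: 0.608
grasp_force: 0.0
```

Request:
send_rows --dr '[[0,0,0],[0,0,0],[0,0,0],[0,0,0],[0,0,0],[0,0,0],[0,0,0],[0,0,0]]' --xyz '[[0,-4,-4],[0,-9,-6],[0,-14,-6],[0,-17,-6],[0,-17,-6],[0,-17,-6],[0,-17,-6],[0,-17,-6]]' --jaw '[60,60,60,60,60,60,60,60]'

```text
time_s: 30.75
eef_pos: [0.4961, -0.01, 0.2198]
eef_rot: [0.0, 0.761, 0.649, 0.0]
wrist_force: [1.2, 0.5, -0.3]
opening: 0.6
grasp_force: 0.0
```

```bash
python3 -c "
from h import *
for n in('scene','side'):
    im,c=snap(n,n+'9.png');b=np.radians(-9.1);X=np.array([np.cos(b),np.sin(b)]);B=np.array([.651,-.036])
    m=mask(im,(95,120,40),(125,255,255))|mask(im,(22,140,100),(33,255,255))
    r=rectz(n,c,cv2.morphologyEx(m,cv2.MORPH_CLOSE,np.ones((5,5))),.026,proj(n,c,[[*(B+.01*X),.026]])[0])
    d=r[0]-B;print(n,'plate',r,'bed-frame',d@X,d@[-X[1],X[0]])
    S=[(.5085,-.409,.106)];print('housing px',proj(n,c,S))
a=cv2.imread('pics/scene9.png');b=cv2.imread('pics/side9.png')
f=lambda im,x,y:cv2.resize(im[y:y+100,x:x+130],None,fx=3,fy=3)
cv2.imwrite('pics/fin.png',np.vstack([np.hstack([f(a,150,120),f(a,240,200)]),np.hstack([f(b,300,260),f(b,300,160)])]))
print(ctrl.get_obs()['time_s'])"
```

```text
scene plate (array([ 0.6634, -0.0395]), array([0.1155, 0.0685]), 80.96073150634766) bed-frame 0.012743512686301816 -0.0014733533404585612
housing px [[181.6756 149.3597]]
side plate (array([ 0.6616, -0.0412]), array([0.1163, 0.0701]), 81.3578109741211) bed-frame 0.01127145411796353 -0.003501457521500161
housing px [[378.5411 316.0456]]
30.85
```

```bash
python3 -c "
from h import *
t=np.radians(100);X=np.array([np.cos(t),np.sin(t)]);Y=np.array([-X[1],X[0]])
for n in('scene','side'):
    c=ctrl.calibration(n);a=cv2.imread(f'pics/{n}0.png');b=cv2.imread(f'pics/{n}9.png')
    P=[[*(np.array([.5085,-.409])+sx*.028*X+sy*.022*Y),z] for sx in(-1,1) for sy in(-1,1) for z in(.041,.106)]
    q=proj(n,c,P);x0,y0=(q.min(0)-25).astype(int);x1,y1=(q.max(0)+25).astype(int)
    d=cv2.absdiff(a,b)[y0:y1,x0:x1].max(2)>40
    hs=cv2.cvtColor(b,cv2.COLOR_BGR2HSV)[y0:y1,x0:x1];d&=hs[:,:,1]<70;d&=hs[:,:,2]>90
    d=cv2.morphologyEx(d.astype(np.uint8),cv2.MORPH_OPEN,np.ones((2,2)));ys,xs=np.nonzero(d)
    print(n,'expected',q.min(0),q.max(0),'changed grey',xs.min()+x0,ys.min()+y0,xs.max()+x0,ys.max()+y0,len(xs))
o=ctrl.get_obs();print(o['time_s'],o['dq'])"
```

```text
scene expected [168.7296 141.7401] [199.9732 171.6868] changed grey 171 144 194 163 204
side expected [360.9284 301.8791] [393.632  341.4603] changed grey 367 304 393 335 433
30.85 [ 0.0022 -0.005   0.0059  0.0008  0.0009 -0.    ]
```

The housing's outline is where it should be, upright, and the plate was stopped by the slot ends, so I'm handing in.

```bash
python3 -c "
from bench import ctrl
print(ctrl.hand_in())"
```

```text
the job is handed in; nothing more can be done
None
```

I handed the job in at about 31 s, with no verdict returned: the housing stands upright on the yellow pad, the knob is back at its zero stop, and the plate is slid to the ends of its slots and released (final camera reading 11–13 mm past the bed centre, limit 12.5; I trusted the felt stop).

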